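Fit the set-screw collar on the carousel spindle's flat and hold it down

ROBOT

A 6-joint arm with a two-finger parallel gripper is mounted at the origin on the work surface. World frame = base frame: x ahead of the robot, y to its left, z up, the work surface at z = 0. Lengths are in m, angles in rad, forces in N, time in s.
With the tool pointing down it reaches from about 0.325 to 0.9 m from the base axis. Payload 3.5 kg.
Tool frame: the origin (TCP) lies midway between the tips of the shut fingers; the grasp point (between the pads) lies 19 mm behind it; z points along the fingers, y is the direction in which the jaws open and shut (so a half turn about z gives the same grasp; the last joint's range is limited). The gripper opens to 85 mm and grips with 20 to 120 N. Pads are 22 mm wide; open, the fingers measure 114 mm over their backs; the gripper's body (76 mm by 85 mm) begins 54 mm behind the grasp point. The pads swing forward as they close: fully open they stand 13 mm farther back than shut.
Start: joints at [1.178, 0.276, -0.026, 1.268, 0, 1.467], TCP at [0.179, 0.599, 0.201] pointing down, gripper open.
Joint ranges: [-3.12, 3.12], [-0.85, 1.88], [-1.08, 1.24], [-1.95, 2.15], [-1.57, 1.53], [-3.14, 3.14]. Speed limits (rad/s): [2.57, 2.57, 3.14, 3.14, 3.14, 3.14].

INTERFACE

Orientations are given as [roll, pitch, yaw] about the fixed x, y, z axes, in that order (R = Rz(yaw) Ry(pitch) Rx(roll)).
In Python, from rig import bot, vision gives the robot as it stands. The module is installed in compiled form; this text tells all that it offers.
- The arm moves only by the shell command python3 -m jog 'ROWS' [OPENING] [FORCE]. ROWS is JSON, a list of rows, each a list of 4 numbers: the shift along the tool's x, y, z in mm, then the turn about the tool's z in rad. A call has 1 to 10 rows; each row shifts and turns the pose as measured when the row begins, along the tool's axes as they then stand; what a row does not reach is not made up. A row lasts 1/12 s, in which the tool goes at most 41.7 mm and 7.16 degrees, less where a joint would pass 70% of its speed; a pose out of reach is approached as far as the arm can. A call is refused whole if a number of a shift passes 41.7 or a number of a turn 0.125, either way. A call with a gripper value outside its range is refused whole. OPENING is the finger opening in mm, from 0 to 85.4, set as the call begins (- or left out, the last holds). The fingers move at their own pace and stop on an object; FORCE is the grip in N (left out, the last holds). Time passes only in rows, so rows that do not move let the fingers close. It gives the time, the measured TCP pose, the force and the opening at its end, in the units of the state.
- bot.get_obs(): the state, without advancing time (a new reading comes with each control period).
- vision.snapshot(name): name is "scene" or "top" or "wrist"; returns the picture (420x560x3 uint8, blue, green, red); there is no depth.
- vision.calibration(name): a dict with "intrinsics" (3x3 intrinsics, pixels), "R" (3x3) and "t" (3): a world point X has camera coordinates R X + t. Camera axes: x right, y down, z forward; pixel columns grow to the right and rows downward; lengths in m; the calibration is good to about 2 mm. A picture is of the moment at which its call begins: read the wrist's pose just before it. calibration takes no time and is no camera call; for the wrist camera it gives the pose at the moment of the call.
- bot.finish_job(): hands the job in, once; it reports no verdict.
The state is a dict: "t": time; "joint_pos": joint angles; "dq": joint speeds; "joint_torque": joint torques, N m; "ee_pos": TCP position; "tool_rot": TCP orientation; "ft_force": force on the tool from outside, world axes, zero at the start; "ft_torque": the same for the moment, N m; "opening": finger opening in m.
Only numpy, scipy, OpenCV 4.12 (cv2) and the standard library are available. Lean on these libraries where they do the work, as an engineer would, in place of code of your own. Each camera call takes 0.05 s, during which the arm holds its last target. There are 200 camera calls.

TASK

The carousel drive is being reassembled: first turn its bare spindle with the fingers until the flat faces the orange home mark on the drive's top. Then put the set-screw collar over the spindle with its red screw above that flat, facing the mark, and push it fully down against its spring. Finish while the gripper still holds the collar down there, spring compressed, ready for a colleague to tighten the screw; do not disturb the other things on the bench.

Things in the scene. Friction and masses are not known exactly. Their poses are not given: they have to be found in the camera images.
- drive: the carousel drive: a fixed white drum 180 mm across and 70 mm high standing on the bench, origin at the centre of its underside, z up; its x axis points from the centre to the orange home mark on its top. The spindle rises from the middle of the top
- home_mark (a point): middle of the orange home mark (a bar with a pointed inner end, painted flat on the drum's top), 68 mm from the drum's axis
- spindle (a joint): turn of the spindle about the drum's upright axis (rad, anticlockwise from above): 0 when its flat faces the home mark; starts between 0.5 and 1.5; range -2.6 to 2.6. A steady friction of 0.08 N m keeps it where it is left. Closing two fingers roughly square on its flat and back turns it until it lies square between them
- flat (a point): on the middle of the spindle's one flat, a yellow face 17 mm wide milled along the whole length, 7 mm from the axis; this point is 45 mm above the drum's top (15 mm below the spindle's tip); x is the flat's outward normal, z up. The spindle measures 18 mm across flat and back, 22 mm elsewhere
- spindle_top (a point): centre of the top end of the spindle, a bright steel rod 22 mm in diameter on the drum's axis, standing 60 mm above the drum's top (130 mm above the bench); its top edge has a 2.5 mm chamfer
- spring (a joint): how far the sprung brass washer round the foot of the spindle is pressed down: 0 free (its top 21 mm above the drum's top) to 0.012 m against its stop. It pushes up with 4 N when free and 9.5 N at the stop, more than the collar's weight, and comes up again when let go
- washer_top (a point): centre of the washer's upper face (the washer is 34 mm across)
- collar: the set-screw collar: a dark steel ring standing flat on the bench, bore upright, 32 mm high, 44 mm across, bore 25 mm, about 0.24 kg; origin at the centre of its underside, z up. Its two sides (+y and -y) have flat grip faces 26 mm wide, 48 mm apart, over the full height. Pressed fully down, it leaves about 19 mm of the spindle standing out
- screw (a point): outer end of the collar's red screw head (17 mm across) on its +x side, 36 mm from its axis, 16 mm above its underside. Inside, the screw's tip reaches to 8.5 mm from the axis (10 mm wide, 11 to 21 mm above the underside): it passes the spindle's flat but not its round side, so a collar turned wrongly stops with its underside about 49 mm above the drum's top
- spacer: a plain white plastic ring, 40 mm across, 25 mm bore, 14 mm high, lying flat, without a screw: not the collar; leave alone. Origin: centre of its underside
- driver: a screwdriver with a blue handle, 170 mm long, lying on the bench; leave alone. Origin: centre of its underside (about mid-length)
- amber_a: a small amber jar with a white cap, 38 mm across, 85 mm high; leave alone. Origin: centre of its underside
- amber_b: another small amber jar with a white cap, 38 mm across, 85 mm high; leave alone. Origin: centre of its underside
- reagent: a white reagent bottle with a blue cap, 64 mm across, 160 mm high; leave alone. Origin: centre of its underside
- beaker: an open glass beaker, 66 mm across, 85 mm high; leave alone. Origin: centre of its underside
- mouse: a black computer mouse, 100 x 60 x 26 mm; leave alone. Origin: centre of its underside
Things that resemble listed ones, but are neither listed nor needed, are in the scene too. What is shaped like the collar but blue, green or yellow is not meant.

How it is judged:
On the way, in this order (a step that is already met when the one before it is completed fails the run):
1. the bare spindle has been turned until its flat faces the home mark (within 0.15 rad), the collar still off it (value of joint spindle between -0.15 and 0.15 rad and horizontal distance between collar and spindle_top above 0.06 m), for 0.2 s.
2. the collar is over the spindle with its screw on the flat, down to the washer (horizontal distance between collar and spindle_top below 0.004 m and angle between collar's own z axis and vertical below 0.12 rad and x of screw in the frame of flat above 0.015 m and angle between the x axis of collar and the x axis of flat, either way round below 0.25 rad and z of collar in the frame of drive below 0.098 m), for 0.1 s.
At the end, for the whole second after the job is handed in: The gripper holds the collar (over 2 N), at rest, pressed down on the washer, spring compressed over 7 of its 12 mm; collar within 4 mm of the axis, upright within 0.12 rad, screw on the flat and square to it within 0.25 rad; the flat faces the home mark within 0.15 rad (value of joint spindle between -0.15 and 0.15 rad and horizontal distance between collar and spindle_top below 0.004 m and angle between collar's own z axis and vertical below 0.12 rad and x of screw in the frame of flat above 0.015 m and angle between the x axis of collar and the x axis of flat, either way round below 0.25 rad and value of joint spring above 0.007 m and z of collar in the frame of washer_top below 0.004 m and contact force between the fingers and collar above 2 N and linear speed of collar below 0.02 m/s); the arm keeps its last pose, push and grip.
It fails at once if something else on the bench is pushed more than 30 mm (distance of any of spacer, driver, amber_a, amber_b, reagent, beaker, mouse from where it was at the start of the episode above 0.03 m).
It fails at once if a jar, bottle or beaker is tipped (angle between any of amber_a, amber_b, reagent, beaker's own z axis and vertical above 0.5 rad).
It also fails if it takes over 61 s, if anything falls off the work surface, if the arm or the gripper's body presses on something with over 40 N, if the wrist force passes 120 N, or if a joint passes its speed limit or range.

## Working session

There is one attempt and no reset: what is moved stays moved. The work goes in short steps, Python scripts to look and compute and a shell command to move; the robot and the scene stay as the last step left them, time stands still between calls to the robot, and variables do not carry over. Pictures are saved under pics/ and viewed, on a budget of 10 in all, crops included, one or two more only if the job needs it, and the job is handed in when it is done.

```bash
mkdir -p pics; cat > h.py <<'E'
import numpy as np, cv2
from rig import bot, vision
def ray(c,u,v,z):
    "pixel -> world at height z"
    K=np.array(c["intrinsics"]);R=np.array(c["R"]);t=np.array(c["t"])
    d=R.T@np.linalg.solve(K,[u,v,1.]);o=-R.T@t
    return o+d*(z-o[2])/d[2]
def proj(c,X):
    p=np.array(c["intrinsics"])@(np.array(c["R"])@np.array(X)+np.array(c["t"]));return p[:2]/p[2]
E
python3 - <<'E'
from h import *
for n in("top","scene"):
    cv2.imwrite(f"pics/{n}1.png",vision.snapshot(n)); c=vision.calibration(n); print(n,-np.array(c["R"]).T@c["t"],np.array(c["intrinsics"])[0,0])
print(bot.get_obs())
E
```

```text
top [0.31737128 0.00171888 1.16278428] 452.1646039131423
scene [1.12664414 1.104224   0.98912433] 515.0971791436116
{'t': 0.1, 'joint_pos': array([ 1.17757682e+00,  2.77077394e-01, -2.77389846e-02,  1.26801812e+00,
        2.61115988e-05,  1.46743391e+00]), 'dq': array([ 0.00125947, -0.00063187,  0.00395571, -0.00140222, -0.0008817 ,
        0.00032879]), 'joint_torque': array([-2.10999024e-04, -4.46708608e+01,  2.96128249e+01,  8.47833697e-03,
       -1.18188927e-04,  7.57953785e-06]), 'ee_pos': array([0.17831648, 0.59821827, 0.19946113]), 'tool_rot': array([-3.13956806e+00, -2.36267134e-04,  2.85173530e+00]), 'ft_force': array([-0.25910468,  0.27617376, -1.32610207]), 'ft_torque': array([-0.00224823, -0.02429987, -0.01370971]), 'opening': 0.08570460360781797}
```

View pics/top1.png

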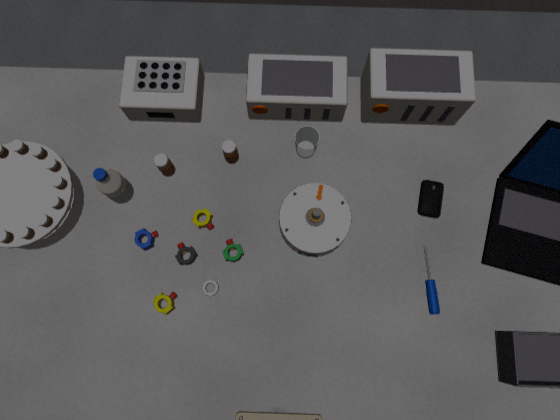

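View pics/scene1.png

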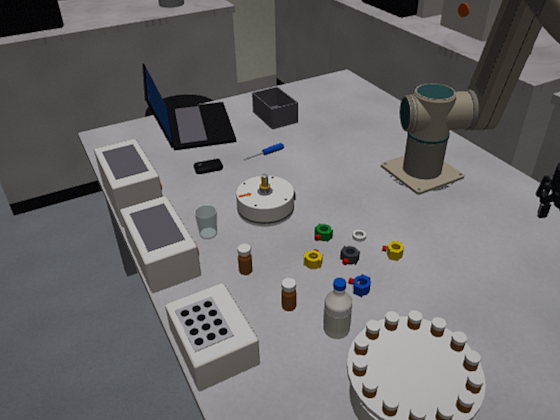

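Top view: the ring-and-screw candidates are blue (145,239), yellow (203,217) and (164,303), green (233,252), and dark grey (186,256). Only the dark one fits. The plain white ring at (210,288) is the spacer, and the drum is at (315,218) with its orange mark at (320,191). I'll confirm with one enlarged crop of both.

```bash
cat > a.py <<'E'
from h import *
im=cv2.imread("pics/top1.png");c=vision.calibration("top")
a=cv2.resize(im[225:285,150:220],None,fx=5.6,fy=5.6,interpolation=cv2.INTER_CUBIC)
b=cv2.resize(im[180:255,275:355],None,fx=5,fy=5,interpolation=cv2.INTER_CUBIC)
h=max(a.shape[0],b.shape[0]);pad=lambda i:cv2.copyMakeBorder(i,0,h-i.shape[0],0,0,0)
cv2.imwrite("pics/crop1.png",np.hstack([pad(a),pad(b)]))
hsv=cv2.cvtColor(im,cv2.COLOR_BGR2HSV)
def cen(m,x0,y0,x1,y1):
    q=np.zeros_like(m);q[y0:y1,x0:x1]=m[y0:y1,x0:x1];ys,xs=np.nonzero(q);return xs.mean(),ys.mean(),len(xs)
o=cen(cv2.inRange(hsv,(5,150,120),(18,255,255)),300,175,340,205);print("mark",o,ray(c,o[0],o[1],.07))
r=cen(cv2.inRange(hsv,(0,120,60),(6,255,255))|cv2.inRange(hsv,(174,120,60),(180,255,255)),172,236,196,258);print("screw",r,ray(c,r[0],r[1],.016))
d=cen(cv2.inRange(im,(0,0,0),(90,90,90)),172,243,200,270);print("collar dark",d,ray(c,d[0],d[1],.02))
w=(cv2.inRange(hsv,(0,0,165),(180,40,255)));q=np.zeros_like(w);q[175:260,270:360]=w[175:260,270:360]
cs=max(cv2.findContours(q,0,1)[0],key=cv2.contourArea);e=cv2.fitEllipse(cv2.convexHull(cs));print("drum",e,ray(c,*e[0],.07))
print(proj(c,[0,0,0]),proj(c,[.179,.599,.2]))
E
python3 a.py
```

```text
mark (np.float64(319.5), np.float64(191.92857142857142), 56) [ 0.6344203  -0.08462351  0.07      ]
screw (np.float64(180.28571428571428), np.float64(245.21428571428572), 28) [0.49652513 0.2659396  0.016     ]
collar dark (np.float64(185.8920634920635), np.float64(255.16507936507938), 315) [0.47085942 0.2486381  0.02      ]Traceback (most recent call last):
  File "a.py", line 14, in <module>
    cs=max(cv2.findContours(q,0,1)[0],key=cv2.contourArea);e=cv2.fitEllipse(cv2.convexHull(cs));print("drum",e,ray(c,*e[0],.07))
ValueError: max() iterable argument is empty
```

View pics/crop1.png

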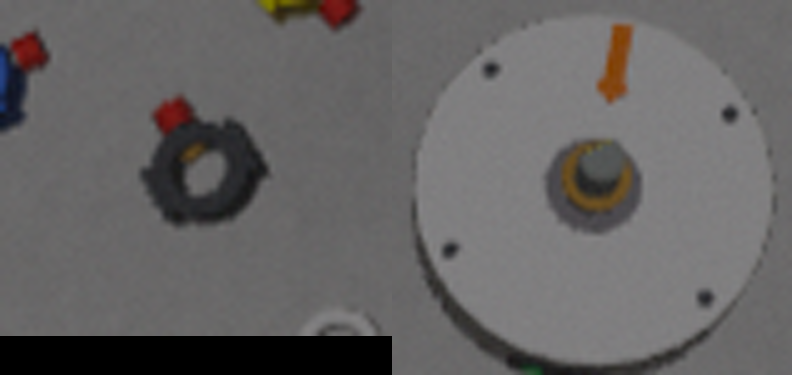

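The crop confirms the dark collar: bare steel with a red screw pointing up-left. The drum's rim is centred near (315.6,218), and the spindle shows a hint of yellow on its upper-left side. Next I'll work out the drum axis and the move to it.

```bash
cat >> h.py <<'E'
def togo(xyz,yaw):
    "remaining shift in tool axes (mm) and turn about tool z; tool pointing down"
    o=bot.get_obs();from scipy.spatial.transform import Rotation as Ro
    R=Ro.from_euler("xyz",o["tool_rot"]).as_matrix()
    d=R.T@(np.array(xyz)-o["ee_pos"])*1000
    dy=(yaw-o["tool_rot"][2]+np.pi/2)%np.pi-np.pi/2
    print("t",round(o["t"],2),"ee",o["ee_pos"].round(4),"rot",o["tool_rot"].round(3),"q6",o["joint_pos"][5].round(2),"togo",d.round(1),"turn",round(-dy,3),"F",o["ft_force"].round(1),"open",round(o["opening"]*1000,1))
E
python3 - <<'E'
from h import *
c=vision.calibration("top")
D=ray(c,315.6,218,.07);m=ray(c,319.5,191.9,.07)
print(D,np.linalg.norm(m-D),np.arctan2(*(m-D)[[1,0]]), [np.linalg.norm(ray(c,u,v,.07)-D) for u,v in((279.6,218),(351.6,218),(315.6,183))])
print("scene proj",proj(vision.calibration("scene"),[D[0],D[1],.13]))
togo([D[0],D[1],.25],2.85)
E
```

```text
[ 0.56696028 -0.07582774  0.07      ] 0.06810487967528861 -0.12949783359912503 [np.float64(0.08919769241061505), np.float64(0.08920811273715605), np.float64(0.09057417873170562)]
scene proj [265.08538993 173.92919425]
t 0.1 ee [0.1783 0.5982 0.1995] rot [-3.14  -0.     2.852] q6 1.47 togo [-565.1 -534.9  -49.6] turn 0.002 F [-0.3  0.3 -1.3] open 85.7
```

```bash
python3 -m jog '[[-28,-27,-15,0],[-28,-27,-15,0],[-28,-27,-15,0],[-28,-27,-15,0],[-28,-27,0,0],[-28,-27,0,0],[-28,-27,0,0],[-28,-27,0,0],[-28,-27,0,0],[-28,-27,0,0]]' 85 30
python3 -m jog '[[-28,-27,0,0],[-28,-27,0,0],[-28,-27,0,0],[-28,-27,0,0],[-28,-27,0,0],[-28,-27,0,0],[-28,-27,0,0],[-28,-27,0,0],[0,0,0,0]]'
python3 - <<'E'
from h import *
togo([.567,-.076,.25],2.85)
c=vision.calibration("wrist");print(proj(c,[.567,-.076,.13]),-np.array(c["R"]).T@c["t"])
cv2.imwrite("pics/w1.png",vision.snapshot("wrist"))
E
```

```text
t: 0.93
ee_pos: [0.3723, 0.2512, 0.2562]
tool_rot: [-3.133, -0.002, 2.867]
ft_force: [1.1, -0.2, 0.7]
opening: 0.0851
t: 1.68
ee_pos: [0.534, -0.0387, 0.2542]
tool_rot: [-3.131, -0.003, 2.86]
ft_force: [0.5, -0.4, -0.2]
opening: 0.085
t 1.68 ee [ 0.534  -0.0387  0.2542] rot [-3.131e+00 -3.000e-03  2.860e+00] q6 0.09 togo [-42.1 -26.6   4.4] turn 0.01 F [ 0.5 -0.4 -0.2] open 85.0
[251.79062335 236.51922192] [ 0.45943522 -0.0144922   0.42679441]
```

View pics/w1.png

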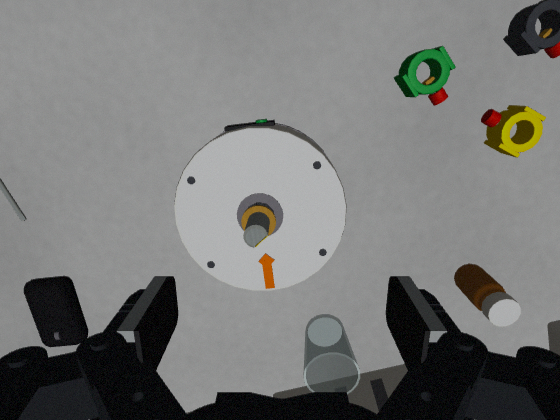

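Wrist view: drum at (260,207), spindle top at (256,236) against a predicted (252,236), and mark at (267,270). A sliver of yellow flat shows on the right (+y side). I'll enlarge the spindle to read the flat's angle.

```bash
python3 - <<'E'
from h import *
im=cv2.imread("pics/w1.png")
s=cv2.imread("pics/scene1.png")
a=cv2.resize(im[205:255,230:290],None,fx=8,fy=8,interpolation=cv2.INTER_CUBIC)
b=cv2.resize(s[165:205,245:285],None,fx=10,fy=10,interpolation=cv2.INTER_CUBIC)
a=cv2.convertScaleAbs(a[:400],alpha=1.6);b=cv2.convertScaleAbs(b,alpha=1.6)
cv2.imwrite("pics/crop2.png",np.hstack([a,b[:,:300]]))
E
```

```text
(no output)
```

View pics/crop2.png

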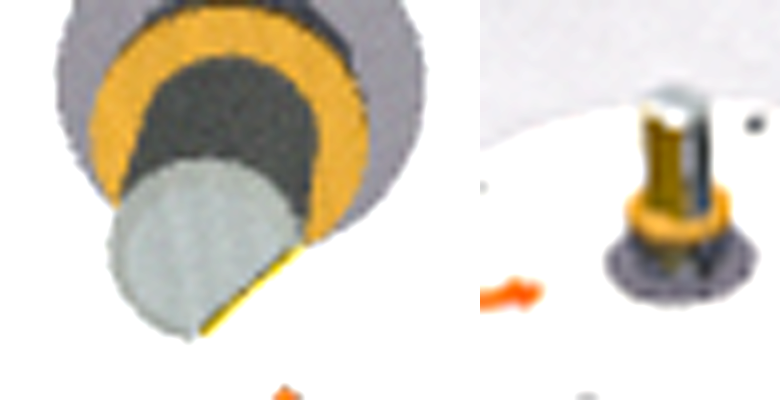

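The crop shows the flat's top edge running from pixel (255.4,246.6) to (267.8,236.0), with its normal pointing lower-right.

```bash
python3 - <<'E'
from h import *
c=vision.calibration("wrist")
P=ray(c,255.4,246.6,.13);Q=ray(c,267.8,236,.13);M=(P+Q)/2
print(P,Q,np.linalg.norm(P-Q)) 
d=(Q-P)/np.linalg.norm(Q-P);
L=ray(c,230+108/8,205+250/8,.13);T=ray(c,230+210/8,205+157/8,.13)
for n in ([-d[1],d[0],0],[d[1],-d[0],0]):
    n=np.array(n);print("normal yaw",np.arctan2(n[1],n[0]),"theta",np.arctan2(n[1],n[0])+.13,"axis",M-7*n/1000)
print(L,T)
n=np.arctan2(d[0],-d[1])
togo([.567,-.076,.25],0)
E
```

```text
[ 0.57457812 -0.07304728  0.13      ] [ 0.56796622 -0.05963355  0.13      ] 0.014954783613942733
normal yaw -2.683624818138391 theta -2.553624818138391 axis [ 0.57755084 -0.06324553  0.13      ]
normal yaw 0.4579678354514023 theta 0.5879678354514023 axis [ 0.5649935 -0.0694353  0.13     ]
[ 0.5623648  -0.08012903  0.13      ] [ 0.55511093 -0.06619254  0.13      ]
t 1.73 ee [ 0.532  -0.0363  0.254 ] rot [-3.133 -0.006  2.861] q6 0.1 togo [-44.7 -28.4   4. ] turn -0.28 F [-0.6  0.5 -0.8] open 84.9
```

Flat normal yaw is about 0.46, so the spindle starts near 0.59 rad, inside the stated range. The axis is about (0.567,-0.074). I'll centre above it with jaw yaw 2.03.

```bash
python3 -m jog '[[-22,-14,0,0],[-22,-14,0,0],[0,0,0,0.12],[0,0,0,0.12],[0,0,0,0.12],[0,0,0,0.12],[0,0,0,0.12],[0,0,0,0.12],[0,0,0,0.1],[0,0,0,0]]'
python3 - <<'E'
from h import *
togo([.567,-.074,.25],2.03)
c=vision.calibration("wrist");im=vision.snapshot("wrist");togo([.567,-.074,.098],2.03)
print(proj(c,[.567,-.074,.13]))
cv2.imwrite("pics/w2.png",im)
E
```

```text
t: 2.57
ee_pos: [0.5589, -0.0663, 0.2487]
tool_rot: [-3.12, -0.012, 2.01]
ft_force: [0.5, -0.6, -0.2]
opening: 0.0849
t 2.57 ee [ 0.5589 -0.0663  0.2487] rot [-3.12  -0.012  2.01 ] q6 0.9 togo [-10.4   4.1  -1.5] turn -0.02 F [ 0.5 -0.6 -0.2] open 84.9
t 2.62 ee [ 0.5588 -0.0662  0.2486] rot [-3.12  -0.012  2.014] q6 0.9 togo [-12.4   7.3 150.4] turn -0.016 F [-0.6  0.6 -0.5] open 84.9
[289.13782146 205.66164484]
```

View pics/w2.png

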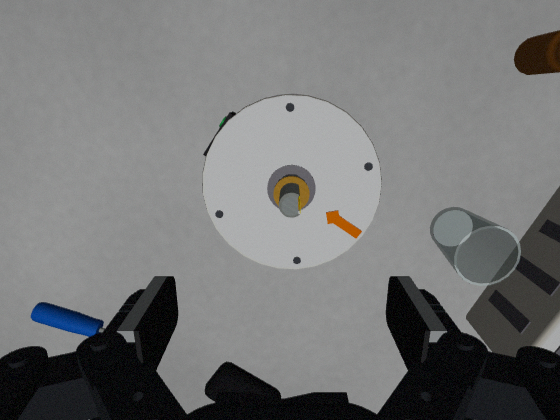

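The spindle top is at (290,205) against a predicted (289,206), and the yellow flat faces right along the jaw axis. I'll descend and close on it.

```bash
python3 -m jog '[[-6,4,0,0],[-6,3,0,0],[0,0,25,0],[0,0,25,0],[0,0,25,0],[0,0,15,0],[0,0,0,0]]'
python3 -c "
from h import *
togo([.567,-.074,.098],2.03)"
```

```text
t: 3.2
ee_pos: [0.5734, -0.0741, 0.1576]
tool_rot: [-3.127, -0.007, 2.029]
ft_force: [-0.1, -0.9, -0.3]
opening: 0.085
t 3.2 ee [ 0.5734 -0.0741  0.1576] rot [-3.127 -0.007  2.029] q6 0.87 togo [ 2.5 -4.8 59.7] turn -0.001 F [-0.1 -0.9 -0.3] open 85.0
```

```bash
python3 -m jog '[[3,-5,0,0],[0,0,20,0],[0,0,20,0],[0,0,18,0],[0,0,0,0]]'
python3 -c "
from h import *
togo([.567,-.074,.098],2.03)"
```

```text
t: 3.62
ee_pos: [0.5703, -0.0752, 0.1033]
tool_rot: [-3.132, -0.003, 2.033]
ft_force: [-0.6, -0.7, -0.4]
opening: 0.0852
t 3.62 ee [ 0.5703 -0.0752  0.1033] rot [-3.132e+00 -3.000e-03  2.033e+00] q6 0.87 togo [ 2.6 -2.3  5.4] turn 0.003 F [-0.6 -0.7 -0.4] open 85.2
```

```bash
python3 -m jog '[[3,-2,4,0],[0,0,0,0],[0,0,0,0],[0,0,0,0],[0,0,0,0],[0,0,0,0],[0,0,0,0],[0,0,0,0],[0,0,0,0],[0,0,0,0]]' 0 30
python3 -c "
from h import *
togo([.567,-.074,.098],2.03);print(bot.get_obs()['ft_torque'])"
```

```text
t: 4.45
ee_pos: [0.5727, -0.0748, 0.1084]
tool_rot: [3.141, 0.006, 2.034]
ft_force: [-0.8, 0.1, 0.0]
opening: 0.0003
t 4.45 ee [ 0.5727 -0.0748  0.1084] rot [3.141 0.006 2.034] q6 0.87 togo [ 3.4 -4.8 10.4] turn 0.004 F [-0.8  0.1  0. ] open 0.3
[0.02025197 0.02672539 0.02046704]
```

Fully shut with nothing between, so the grasp missed. Looking before moving on.

```bash
python3 - <<'E'
from h import *
c=vision.calibration("wrist");w=vision.snapshot("wrist");s=vision.snapshot("scene");cs=vision.calibration("scene")
p=proj(cs,[.567,-.074,.13]);print(p,proj(c,[.567,-.074,.13]))
x,y=map(int,p);s=cv2.resize(s[y-60:y+60,x-50:x+50],None,fx=3.5,fy=3.5,interpolation=cv2.INTER_CUBIC)
cv2.imwrite("pics/w3.png",np.hstack([cv2.resize(w[:,80:500],(420,420)),s]))
E
```

```text
[265.34447012 174.22210732] [270.4260437  266.09363214]
```

View pics/w3.png

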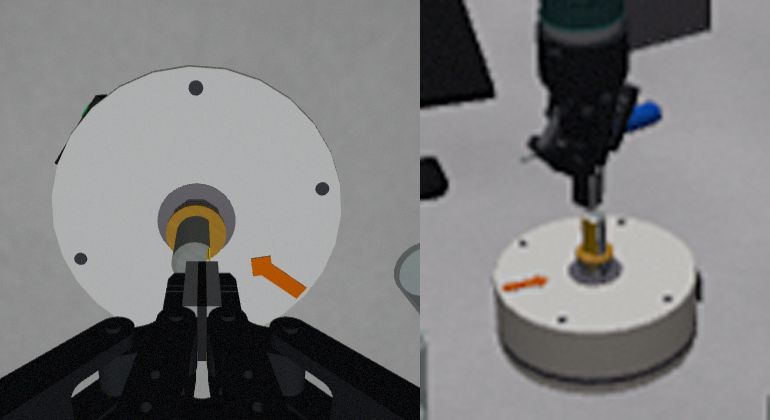

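The fingers shut on the near (mouse) side of the spindle and slid off. The spindle top is at wrist pixel about (272,257) against a predicted (270,266), so my axis estimate is off. I'll recompute it with several observations.

```bash
python3 - <<'E'
from h import *
c=vision.calibration("wrist");o=bot.get_obs();print(o["ee_pos"])
print("from w3",ray(c,272,257,.13),"TCP px",proj(c,o["ee_pos"]),"grasp px",proj(c,o["ee_pos"]+[0,0,.019]))
print("washer/drum hole w3",ray(c,80+197,218,.07))
# drum from w3: rim ellipse left x 52, right 341 (top z=.07), top 66
print([ray(c,80+52,205,.07),ray(c,80+341,205,.07)])
ct=vision.calibration("top");cs=vision.calibration("scene")
print("top: spindle top px 392+..",ray(ct,(603-392)/5+275,160/5+180,.13))
print("scene",ray(cs,245+(677-480)/10,165+105/10,.13), ray(cs,245+(677-480)/10,165+100/10,.13))
from scipy.spatial.transform import Rotation as Ro
R=Ro.from_euler("xyz",o["tool_rot"]).as_matrix();print(R.round(3))
print("bolts")
B=[ray(c,80+x,y,.07) for x,y in((196,88),(322,188),(81,259))]
A=np.array(B)[:,:2];M=2*(A[1:]-A[0]);b=(A[1:]**2).sum(1)-(A[0]**2).sum();z=np.linalg.solve(M,b);print("bolt circle",z,np.linalg.norm(A-z,axis=1))
B=[ray(ct,(x-392)/5+275,y/5+180,.07) for x,y in((491,69),(730,114),(450,249),(705,298))];print("top bolts mean",np.mean(B,0))
E
```

```text
[ 0.57265452 -0.07478052  0.10831173]
from w3 [ 0.56552296 -0.06949468  0.13      ] TCP px [280.97899474 252.50288388] grasp px [280.91790606 269.88950005]
washer/drum hole w3 [ 0.56811849 -0.07124884  0.07      ]
[array([ 0.48608058, -0.10281021,  0.07      ]), array([ 0.64223809, -0.02501479,  0.07      ])]
top: spindle top px 392+.. [ 0.56782801 -0.07511228  0.13      ]
scene [ 0.57183892 -0.06870684  0.13      ] [ 0.57061375 -0.07114969  0.13      ]
[[-0.447  0.895  0.003]
 [ 0.895  0.447 -0.005]
 [-0.006  0.    -1.   ]]
bolts
bolt circle [ 0.56884581 -0.07340246] [0.0776537 0.0776537 0.0776537]
top bolts mean [ 0.57122563 -0.07519818  0.07      ]
```

```bash
python3 - <<'E'
from h import *
w=cv2.imread("pics/w3.png")
a=cv2.convertScaleAbs(cv2.resize(w[215:315,150:250],(480,480),interpolation=cv2.INTER_CUBIC),alpha=1.6)
b=cv2.convertScaleAbs(cv2.resize(w[150:280,550:650],(370,480),interpolation=cv2.INTER_CUBIC)[:,:310],alpha=1.6)
cv2.imwrite("pics/crop3.png",np.hstack([a,b]))
c=vision.calibration("wrist");cs=vision.calibration("scene")
o=bot.get_obs()
for z in(.108,.13,.14):
  q=proj(cs,[*o["ee_pos"][:2],z]);print(z,"scene crop",420+(q[0]-215)*3.5,(q[1]-114)*3.5, "wrist", proj(c,[*o["ee_pos"][:2],z])-[80,0])
print("cam",-np.array(c["R"]).T@c["t"],o["joint_torque"])
E
```

```text
0.108 scene crop 590.869317584154 233.1952296919265 wrist [200.97989957 252.24536004]
0.13 scene crop 589.958118680625 212.1234701199733 wrist [200.90820137 272.65157997]
0.14 scene crop 589.5389269010427 202.42952913772382 wrist [200.86935208 283.70858185]
cam [ 0.53708451 -0.00271496  0.28017738] [ 2.35136002e-03 -4.11120594e+01  2.72545195e+01 -2.91285367e-02
 -1.21595667e-02 -1.45694980e-04]
```

View pics/crop3.png

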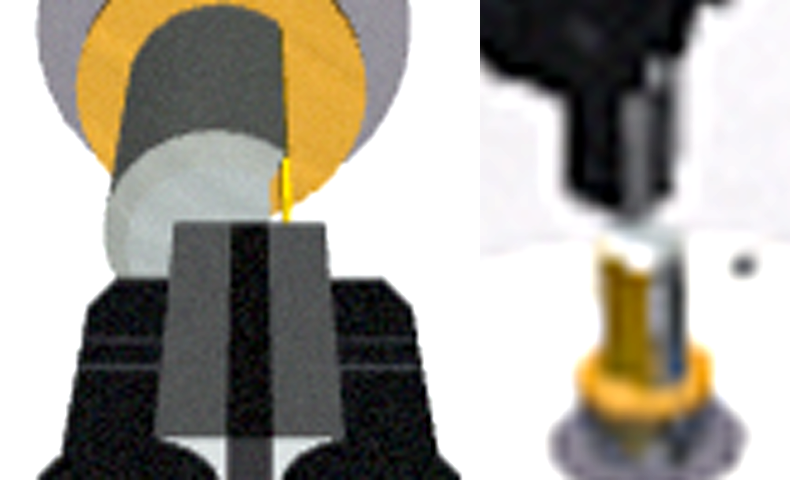

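```bash
python3 - <<'E'
from h import *
from scipy.spatial.transform import Rotation as Ro
o=bot.get_obs();c=vision.calibration("wrist");R=Ro.from_euler("xyz",o["tool_rot"]).as_matrix()
f=lambda x,y,z:proj(c,o["ee_pos"]+R@np.array([x,y,z])/1000).round(0)
print("open",[(z,f(11,42.5,z),f(-11,42.5,z)) for z in(0,-13,-32)])
print("shut",[(z,f(11,0,z),f(-11,0,z),f(11,10,z)) for z in(0,-10,-20)])
w=vision.snapshot("wrist"); print((cv2.cvtColor(w,cv2.COLOR_BGR2GRAY)[225:320:5,281]), cv2.cvtColor(w,cv2.COLOR_BGR2GRAY)[275,255:310:2])
E
```

```text
open [(0, array([365., 233.]), array([362., 272.])), (-13, array([371., 243.]), array([368., 284.])), (-32, array([381., 260.]), array([377., 306.]))]
shut [(0, array([281., 233.]), array([281., 272.]), array([301., 233.])), (-10, array([281., 240.]), array([281., 281.]), array([302., 240.])), (-20, array([281., 249.]), array([281., 292.]), array([303., 249.]))]
[ 51  50  51  53 111 118 120 116  12  11   0   1   3   7  10   7   9  32
  33] [ 8 12 20  3 11 49 51 49 52 52 51 41  7  0 10  5 51 53 52 49 51 55 16  4
  9  6 10 12]
```

Both cameras put the shut tips at about z 0.13, level with the spindle top, while the reported TCP z is 0.108. So the tips sit about 22 mm behind the reported TCP, and the fingers simply closed above the spindle. I'll open, centre on (0.568,-0.073), and descend in small steps while watching the force.

```bash
python3 -m jog '[[3,-3,-6,0],[0,0,0,0],[0,0,0,0],[0,0,0,0],[0,0,0,0]]' 45 30
python3 -c "
from h import *
togo([.568,-.073,.075],2.03)"
```

```text
t: 5.02
ee_pos: [0.5677, -0.0732, 0.1147]
tool_rot: [-3.141, 0.005, 2.034]
ft_force: [-0.3, -0.6, -0.5]
opening: 0.0447
t 5.02 ee [ 0.5677 -0.0732  0.1147] rot [-3.141  0.005  2.034] q6 0.87 togo [ 0.2  0.4 39.7] turn 0.004 F [-0.3 -0.6 -0.5] open 44.7
```

```bash
python3 -m jog '[[0,0,12,0],[0,0,10,0],[0,0,6,0],[0,0,0,0]]'; python3 -m jog '[[0,0,4,0],[0,0,4,0],[0,0,0,0]]'
python3 -m jog '[[0,0,4,0],[0,0,4,0],[0,0,0,0]]'
python3 -c "
from h import *
togo([.568,-.073,.075],2.03)"
```

```text
t: 5.35
ee_pos: [0.5678, -0.0733, 0.0838]
tool_rot: [3.141, 0.006, 2.034]
ft_force: [0.6, 0.5, -0.0]
opening: 0.0448
t: 5.6
ee_pos: [0.5665, -0.0731, 0.0732]
tool_rot: [-3.139, 0.004, 2.034]
ft_force: [-0.6, -0.4, -0.8]
opening: 0.0451
t: 5.85
ee_pos: [0.5668, -0.0732, 0.0644]
tool_rot: [-3.139, 0.004, 2.034]
ft_force: [-0.1, 0.3, -0.2]
opening: 0.0448
t 5.85 ee [ 0.5668 -0.0732  0.0644] rot [-3.139  0.004  2.034] q6 0.87 togo [ -0.4   1.2 -10.6] turn 0.004 F [-0.1  0.3 -0.2] open 44.8
```

No contact even with the reported TCP below the drum's top, which confirms the offset. I'll back up a little and close.

```bash
python3 -m jog '[[0,1,-9,0],[0,0,0,0],[0,0,0,0],[0,0,0,0],[0,0,0,0],[0,0,0,0],[0,0,0,0]]' 0 30
python3 -c "
from h import *
togo([.568,-.073,.075],2.03);print(bot.get_obs()['ft_torque'])
cv2.imwrite('pics/w4.png',vision.snapshot('wrist')[:,60:500])"
```

```text
t: 6.43
ee_pos: [0.5659, -0.0733, 0.0737]
tool_rot: [-3.136, 0.004, 2.034]
ft_force: [-0.5, -1.6, -2.1]
opening: 0.0175
t 6.43 ee [ 0.5659 -0.0733  0.0737] rot [-3.136  0.004  2.034] q6 0.87 togo [-0.6  2.  -1.3] turn 0.004 F [-0.5 -1.6 -2.1] open 17.5
[-0.10584762  0.11248475  0.01126775]
```

View pics/w4.png

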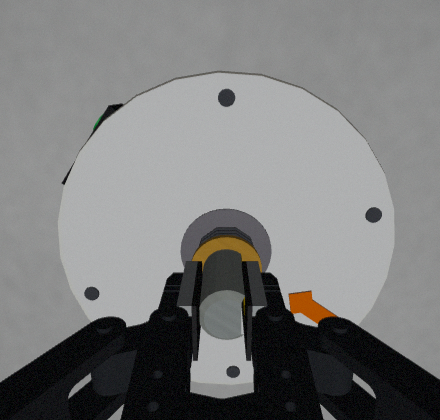

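Gripped at 17.5 mm, flat to back, with the spindle centred between the pads at (222,315) in the crop. I'll turn it by about -0.6 rad.

```bash
python3 -m jog '[[0,0,0,0.08],[0,0,0,0.08],[0,0,0,0.08],[0,0,0,0.08],[0,0,0,0.08],[0,0,0,0.08],[0,0,0,0.08],[0,0,0,0]]'
python3 -c "
from h import *
togo([.567,-.073,.075],1.426);print(bot.get_obs()['ft_torque'])"
```

```text
t: 7.15
ee_pos: [0.5672, -0.0719, 0.0737]
tool_rot: [-3.14, 0.003, 1.448]
ft_force: [-0.5, -1.7, -0.9]
opening: 0.0172
t 7.15 ee [ 0.5672 -0.0719  0.0737] rot [-3.140e+00  3.000e-03  1.448e+00] q6 1.46 togo [-1.1 -0.1 -1.3] turn 0.022 F [-0.5 -1.7 -0.9] open 17.2
[-0.17880218  0.24010693 -0.0574714 ]
```

```bash
python3 -m jog '[[0,0,0,0.03],[0,0,0,0],[0,0,0,0],[0,0,0,0]]'; python3 -m jog '[[0,0,0,0],[0,0,0,0],[0,0,0,0],[0,0,0,0]]' 60
python3 -m jog '[[0,0,-30,0],[0,0,-30,0],[0,0,-30,0],[0,0,-30,0],[0,0,-30,0],[0,0,0,0]]' 
python3 - <<'E'
from h import *
togo([.567,-.073,.2],1.426)
c=vision.calibration("wrist");im=vision.snapshot("wrist");p=proj(c,[.568,-.073,.13]);q=proj(c,[.635,-.085,.07]);print(p,q)
cv2.imwrite("pics/w5f.png",im)
t=vision.snapshot("top");cv2.imwrite("pics/top2.png",t)
a=cv2.resize(im[100:300,150:450],(600,400));b=cv2.resize(t[170:270,270:360],(180,200))
x,y=map(int,p);e=cv2.resize(im[y-25:y+25,x-22:x+23],(180,200),interpolation=cv2.INTER_CUBIC)
cv2.imwrite("pics/w5.png",cv2.convertScaleAbs(np.hstack([a,np.vstack([b,e])]),alpha=1.5))
E
```

```text
t: 7.48
ee_pos: [0.5672, -0.0719, 0.0737]
tool_rot: [-3.14, 0.003, 1.424]
ft_force: [-0.1, -0.0, -0.8]
opening: 0.0171
t: 7.82
ee_pos: [0.5692, -0.0716, 0.0751]
tool_rot: [3.139, 0.002, 1.427]
ft_force: [-0.4, -0.4, 1.0]
opening: 0.0601
t: 8.32
ee_pos: [0.5671, -0.0703, 0.2296]
tool_rot: [-3.139, 0.0, 1.429]
ft_force: [0.9, -0.3, 0.9]
opening: 0.06
t 8.32 ee [ 0.5671 -0.0703  0.2296] rot [-3.139  0.     1.429] q6 1.48 togo [-2.7  0.4 29.6] turn 0.003 F [ 0.9 -0.3  0.9] open 60.0
[283.73655653 201.56524783] [356.32054714 185.49193518]
```

View pics/w5.png

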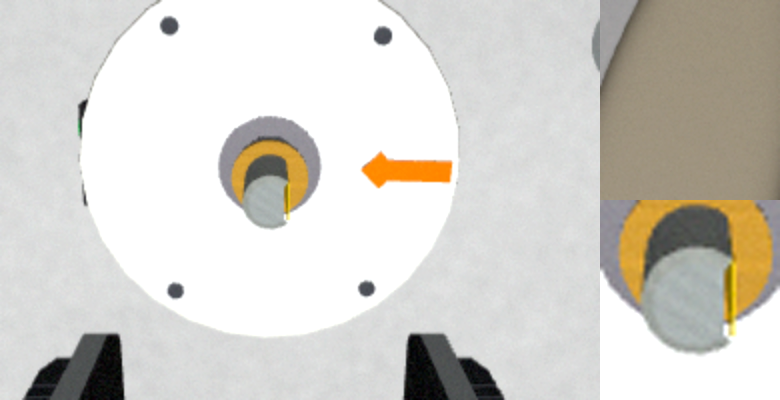

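The flat (yellow, right edge) now faces the orange mark squarely. Next is the collar: I'll translate over it and turn to yaw about -2.55.

```bash
python3 - <<'E'
from h import *
c=vision.calibration("wrist")
A=np.array([ray(c,150+x/2,100+y/2,.07)[:2] for x,y in((169,25),(383,36),(366,288),(176,290))])
s=np.linalg.lstsq(np.c_[2*A,np.ones(4)],(A**2).sum(1),rcond=None)[0];print("centre",s[:2],np.linalg.norm(A-s[:2],axis=1))
im=cv2.imread("pics/w5f.png");h=cv2.cvtColor(im,cv2.COLOR_BGR2HSV);m=cv2.inRange(h,(8,200,150),(18,255,255));m[:,:320]=0
ys,xs=np.nonzero(m);M=ray(c,xs.mean(),ys.mean(),.07)[:2];d=M-s[:2];print(M,np.linalg.norm(d),np.arctan2(d[1],d[0]))
E
python3 -m jog '[[30,-14,0,0],[30,-14,0,0],[30,-14,0,0],[30,-14,0,0],[30,-14,0,0],[30,-14,0,0],[30,-14,0,0],[30,-14,0,0],[30,-14,0,0],[30,-14,0,0]]' 85
python3 -m jog '[[0,0,0,-0.12],[0,0,0,-0.12],[0,0,0,-0.12],[0,0,0,-0.12],[0,0,0,-0.12],[0,0,0,-0.12],[0,0,0,-0.12],[0,0,0,-0.12],[0,0,0,-0.12],[0,0,0,-0.12]]'
python3 -m jog '[[0,0,0,-0.12],[0,0,0,-0.12],[0,0,0,-0.12],[0,0,0,-0.12],[0,0,0,-0.12],[0,0,0,-0.12],[0,0,0,-0.12],[0,0,0,-0.12],[0,0,0,-0.12],[0,0,0,0]]'
python3 - <<'E'
from h import *
togo([.471,.2486,.25],-2.55)
c=vision.calibration("wrist");im=vision.snapshot("wrist");togo([.471,.2486,.2],-2.55)
print("collar top px",proj(c,[.471,.2486,.032]),"screw",proj(c,[.4965,.2659,.016]))
cv2.imwrite("pics/w6.png",im)
E
```

```text
centre [ 0.56510769 -0.07124342] [0.0765536  0.07648065 0.07655574 0.07648214]
[ 0.62713881 -0.08171543] 0.06290884161970747 -0.16724175697655733
t: 9.25
ee_pos: [0.4574, 0.2527, 0.208]
tool_rot: [-3.108, 0.008, 1.417]
ft_force: [0.4, -0.4, -0.2]
opening: 0.0848
t: 10.08
ee_pos: [0.4396, 0.2563, 0.1865]
tool_rot: [-3.098, -0.055, 2.667]
ft_force: [0.7, 0.2, 0.5]
opening: 0.0848
t: 10.92
ee_pos: [0.425, 0.2506, 0.1657]
tool_rot: [3.101, -0.098, -2.486]
ft_force: [0.7, -0.3, -0.2]
opening: 0.0849
t 10.92 ee [0.425  0.2506 0.1657] rot [ 3.101 -0.098 -2.486] q6 -0.26 togo [-26.9 -26.  -88.5] turn 0.064 F [ 0.7 -0.3 -0.2] open 84.9
t 10.97 ee [0.4247 0.2505 0.1654] rot [ 3.101 -0.099 -2.49 ] q6 -0.26 togo [-32.1 -28.  -39.1] turn 0.06 F [ 0.5  0.5 -0.2] open 84.8
collar top px [241.68599878 239.88860871] screw [241.77500835 265.98398291]
```

View pics/w6.png

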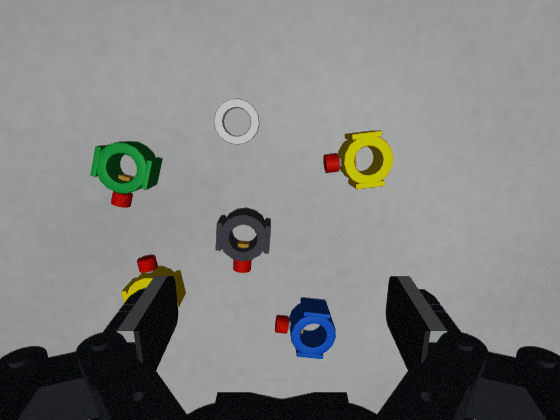

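Wrist view: the dark collar is at (243,235) against a predicted (242,240), with its screw at (242,267) and its grip faces left and right, so the jaws line up. The tool tilted by about 0.1 rad while turning, so I'll measure and watch that.

```bash
python3 - <<'E'
from h import *
c=vision.calibration("wrist");C=ray(c,243,234,.032);S=ray(c,242,267,.016);print(C,S,np.linalg.norm((S-C)[:2]),"yaw",np.arctan2(*(S-C)[[1,0]]))
E
python3 -m jog '[[-6,-6,-6,0],[-6,-6,-6,0],[-6,-6,-6,0],[-6,-6,-6,0],[0,0,0,0]]'
python3 -c "
from h import *
togo([.471,.2486,.2],-2.55)"
python3 -m jog '[[0,0,0,0],[0,0,0,0],[0,0,0,0],[0,0,0,0],[0,0,0,0]]'
```

```text
[0.46539169 0.24589624 0.032     ] [0.49673051 0.26606685 0.016     ] 0.037268954722615585 yaw 0.5718840681209411
t: 11.38
ee_pos: [0.4632, 0.2453, 0.1855]
tool_rot: [3.101, -0.102, -2.499]
ft_force: [1.2, 0.4, 0.0]
opening: 0.0849
t 11.38 ee [0.4632 0.2453 0.1855] rot [ 3.101 -0.102 -2.499] q6 -0.28 togo [ -6.7  -1.4 -15.3] turn 0.051 F [1.2 0.4 0. ] open 84.9
t: 11.8
ee_pos: [0.4648, 0.2453, 0.1864]
tool_rot: [3.102, -0.101, -2.501]
ft_force: [-0.4, -0.1, -0.2]
opening: 0.0852
```

```bash
cat >> h.py <<'E'
def tz():
    from scipy.spatial.transform import Rotation as Ro
    o=bot.get_obs();print("toolz",Ro.from_euler("xyz",o["tool_rot"]).as_matrix()[:2,2].round(4),o["ee_pos"].round(4),"yaw",o["tool_rot"][2].round(3),"q",o["joint_pos"].round(3))
E
T='from h import *
tz()'
python3 -c "$T"; python3 -m jog '[[0,0,-35,0],[0,0,-35,0]]' >/dev/null; python3 -c "$T"
python3 -m jog '[[0,0,15,0],[0,0,15,0],[0,0,15,0],[0,0,15,0]]' >/dev/null; python3 -c "$T"
python3 -m jog '[[0,0,0,0.08],[0,0,0,0]]' >/dev/null; python3 -c "$T"
python3 -m jog '[[0,0,0,-0.03],[0,0,0,0]]' >/dev/null; python3 -c "$T"
```

```text
toolz [-0.1046 -0.0279] [0.4648 0.2453 0.1864] yaw -2.501 q [ 0.356  0.19  -0.172  1.317  0.01  -0.283]
toolz [-0.1245 -0.0353] [0.4639 0.2445 0.248 ] yaw -2.5 q [ 0.356  0.174 -0.063  1.463  0.01  -0.284]
toolz [-0.1031 -0.0273] [0.4641 0.246  0.1991] yaw -2.5 q [ 0.358  0.181 -0.155  1.341  0.011 -0.282]
toolz [-0.109  -0.0296] [0.4608 0.2452 0.1957] yaw -2.582 q [ 0.359  0.182 -0.162  1.339  0.011 -0.2  ]
toolz [-0.1108 -0.0302] [0.4595 0.245  0.1951] yaw -2.547 q [ 0.359  0.181 -0.164  1.34   0.011 -0.234]
```

```bash
T='from h import *
tz()'
python3 -m jog '[[0,0,-8,0],[0,0,-8,0],[0,0,-8,0],[0,0,-8,0],[0,0,-8,0],[0,0,-8,0],[0,0,-8,0],[0,0,-8,0],[0,0,-8,0],[0,0,-8,0]]' >/dev/null; python3 -c "$T"
python3 -m jog '[[0,0,40,0],[0,0,40,0]]' >/dev/null; python3 -c "$T"
python3 -m jog '[[0,0,0,0],[0,0,0,0]]' >/dev/null; python3 -c "$T"
python3 -m jog '[[-20,0,0,0],[-20,0,0,0]]' >/dev/null; python3 -c "$T"
python3 -m jog '[[20,0,0,0],[20,0,0,0]]' >/dev/null; python3 -c "$T"
```

```text
toolz [-0.1079 -0.0291] [0.4697 0.248  0.2845] yaw -2.546 q [ 0.358  0.161 -0.     1.521  0.011 -0.237]
toolz [-0.0844 -0.0203] [0.471  0.2494 0.2161] yaw -2.546 q [ 0.359  0.17  -0.13   1.357  0.011 -0.235]
toolz [-0.0975 -0.0252] [0.4654 0.2472 0.21  ] yaw -2.546 q [ 0.359  0.173 -0.141  1.357  0.011 -0.236]
toolz [-0.1    -0.0265] [0.4964 0.2686 0.2092] yaw -2.547 q [ 0.375  0.242 -0.058  1.374  0.012 -0.219]
toolz [-0.0948 -0.024 ] [0.4709 0.2498 0.2149] yaw -2.546 q [ 0.36   0.179 -0.123  1.366  0.011 -0.235]
```

Fast downward rows reduce the tilt and slow upward rows keep it, so I'll use that to bring the tool upright.

```bash
T='from h import *
tz()'
python3 -m jog '[[0,0,-12,0],[0,0,-12,0],[0,0,-12,0],[0,0,-12,0],[0,0,-12,0],[0,0,-12,0],[0,0,-12,0]]' >/dev/null; python3 -c "$T"
python3 -m jog '[[0,0,41,0],[0,0,41,0],[0,0,41,0]]' >/dev/null; python3 -c "$T"
python3 -m jog '[[0,0,-12,0],[0,0,-12,0],[0,0,-12,0],[0,0,-12,0],[0,0,-12,0],[0,0,-12,0],[0,0,-12,0],[0,0,-12,0]]' >/dev/null; python3 -c "$T"
python3 -m jog '[[0,0,41,0],[0,0,0,0],[0,0,41,0],[0,0,0,0]]' >/dev/null; python3 -c "$T"
```

```text
toolz [-0.0862 -0.0211] [0.4812 0.252  0.3175] yaw -2.546 q [ 0.357  0.16   0.067  1.567  0.01  -0.237]
toolz [-0.044  -0.0053] [0.4888 0.2561 0.2174] yaw -2.547 q [ 0.359  0.17  -0.125  1.319  0.011 -0.235]
toolz [-0.0555 -0.0096] [0.4888 0.2548 0.3221] yaw -2.547 q [ 0.357  0.148  0.065  1.543  0.01  -0.237]
toolz [-0.0562 -0.01  ] [0.4829 0.2533 0.257 ] yaw -2.547 q [ 0.358  0.152 -0.064  1.411  0.01  -0.236]
```

```bash
T='from h import *
tz()'
python3 -m jog '[[0,0,-12,0],[0,0,-12,0],[0,0,-12,0],[0,0,-12,0],[0,0,-12,0]]' >/dev/null
python3 -m jog '[[0,0,41,0],[0,0,41,0],[0,0,41,0],[0,0,0,0]]' >/dev/null; python3 -c "$T"
python3 - <<'E'
from h import *
c=vision.calibration("wrist");im=vision.snapshot("wrist");h=cv2.cvtColor(im,cv2.COLOR_BGR2HSV)
p=proj(c,[.467,.247,.032]);x,y=map(int,p);print(p)
m=cv2.inRange(im,(0,0,0),(75,75,75));m2=cv2.inRange(h,(0,150,60),(6,255,255))|cv2.inRange(h,(174,150,60),(180,255,255))
for k,z in((m,.016),(m2,.016)):
    q=np.zeros_like(k);q[max(0,y-45):y+55,x-45:x+45]=k[max(0,y-45):y+55,x-45:x+45]
    cs=max(cv2.findContours(q,0,2)[0],key=cv2.contourArea);M=cv2.minEnclosingCircle(cs)[0] if z<0 else cv2.boundingRect(cs)
    u,v=M[0]+M[2]/2,M[1]+M[3]/2;print(M,ray(c,u,v,z))
togo([.468,.247,.1],-2.56)
E
```

```text
toolz [0.0212 0.0189] [0.5151 0.2658 0.2503] yaw -2.547 q [ 0.359  0.154 -0.075  1.316  0.01  -0.235]
[291.02978924 112.91170904]
(269, 93, 46, 45) [0.46949819 0.25054686 0.016     ]
(283, 137, 15, 12) [0.49476228 0.2659223  0.016     ]
t 16.77 ee [0.5194 0.2674 0.257 ] rot [ 3.14   0.039 -2.547] q6 -0.23 togo [ 60.1  11.7 154.7] turn 0.013 F [1.  0.8 2. ] open 85.5
```

```bash

python3 -m jog '[[15,3,10,0],[15,3,10,0],[15,3,10,0],[15,3,10,0],[0,0,15,0],[0,0,15,0],[0,0,0,0]]' >/dev/null
python3 -c "
from h import *
togo([.469,.2485,.08],-2.56);tz()"
```

```text
t 17.35 ee [0.4995 0.2579 0.2365] rot [-3.124  0.115 -2.546] q6 -0.24 togo [ 48.3  12.  151.8] turn 0.014 F [-1.2 -0.2  0.6] open 84.8
toolz [0.1046 0.05  ] [0.4995 0.2579 0.2365] yaw -2.546 q [ 0.356  0.061 -0.213  1.181  0.01  -0.238]
```

```bash
T='from h import *
tz()'
python3 -m jog '[[0,0,0,0],[0,0,0,0],[0,0,0,0]]' >/dev/null; python3 -c "$T"
python3 -m jog '[[0,0,-41,0],[0,0,-41,0]]' >/dev/null; python3 -c "$T"
python3 -m jog '[[0,0,0,0],[0,0,0,0]]' >/dev/null; python3 -c "$T"
python3 -m jog '[[0,0,10,0],[0,0,10,0],[0,0,10,0],[0,0,10,0]]' >/dev/null; python3 -c "$T"
python3 -m jog '[[10,0,0,0],[10,0,0,0],[10,0,0,0],[10,0,0,0]]' >/dev/null; python3 -c "$T"
```

```text
toolz [0.1262 0.058 ] [0.5094 0.2615 0.253 ] yaw -2.545 q [ 0.355  0.056 -0.187  1.189  0.01  -0.239]
toolz [0.1127 0.0529] [0.4956 0.2554 0.326 ] yaw -2.546 q [ 0.354  0.021 -0.071  1.354  0.011 -0.24 ]
toolz [0.1303 0.0595] [0.5004 0.2572 0.3395] yaw -2.545 q [ 0.354  0.015 -0.052  1.36   0.011 -0.24 ]
toolz [0.1393 0.0628] [0.5091 0.2609 0.3019] yaw -2.545 q [ 0.355  0.03  -0.115  1.273  0.011 -0.239]
toolz [0.1222 0.0566] [0.47   0.2359 0.2842] yaw -2.545 q [ 0.334 -0.037 -0.216  1.258  0.013 -0.261]
```

```bash
T='from h import *
tz()'
python3 -m jog '[[0,0,0,0],[0,0,0,0],[0,0,0,0]]' >/dev/null; python3 -c "$T"
python3 -m jog '[[0,0,0,0],[0,0,0,0],[0,0,0,0]]' >/dev/null; python3 -c "$T"
python3 -m jog '[[0,0,0,0.12],[0,0,0,-0.12],[0,0,0,0.12],[0,0,0,-0.12]]' >/dev/null; python3 -c "$T"
```

```text
toolz [0.1191 0.0554] [0.4663 0.234  0.2826] yaw -2.546 q [ 0.333 -0.042 -0.223  1.258  0.013 -0.261]
toolz [0.1216 0.0564] [0.4675 0.2344 0.2837] yaw -2.546 q [ 0.333 -0.042 -0.221  1.258  0.014 -0.261]
toolz [0.1241 0.0574] [0.4694 0.2354 0.285 ] yaw -2.554 q [ 0.333 -0.04  -0.217  1.257  0.014 -0.252]
```

```bash
T='from h import *
tz()'
python3 -m jog '[[0,0,-41,0],[0,0,-41,0],[0,0,-41,0],[0,0,-41,0],[0,0,0,0],[0,0,0,0]]' >/dev/null; python3 -c "$T"
python3 -m jog '[[0,0,6,0],[0,0,6,0],[0,0,6,0],[0,0,6,0],[0,0,6,0],[0,0,6,0],[0,0,6,0],[0,0,6,0]]' >/dev/null; python3 -c "$T"
python3 -m jog '[[41,0,0,0],[0,0,0,0]]' >/dev/null; python3 -c "$T"
python3 -m jog '[[-41,0,0,0],[0,0,0,0]]' >/dev/null; python3 -c "$T"
```

```text
toolz [0.1089 0.0523] [0.4451 0.2248 0.4465] yaw -2.551 q [ 0.329 -0.071  0.087  1.608  0.014 -0.26 ]
toolz [0.1022 0.0501] [0.4497 0.2274 0.3888] yaw -2.551 q [ 0.331 -0.069 -0.03   1.497  0.014 -0.259]
toolz [0.0897 0.046 ] [0.413  0.2037 0.3766] yaw -2.55 q [ 0.306 -0.14  -0.116  1.495  0.017 -0.284]
toolz [0.0831 0.0433] [0.444  0.225  0.3761] yaw -2.552 q [ 0.33  -0.066 -0.051  1.493  0.014 -0.258]
```

```bash
T='from h import *
tz()'
python3 -m jog '[[41,0,0,0],[0,0,0,0],[-41,0,0,0],[0,0,0,0],[41,0,0,0],[0,0,0,0],[-41,0,0,0],[0,0,0,0]]' >/dev/null; python3 -c "$T"
python3 -m jog '[[0,0,8,0],[0,0,8,0],[0,0,8,0],[0,0,8,0],[0,0,8,0],[0,0,8,0],[0,0,8,0],[0,0,8,0],[0,0,8,0],[0,0,8,0]]' >/dev/null; python3 -c "$T"
python3 -c "
from h import *
togo([.469,.2485,.1],-2.56)"
```

```text
toolz [0.0561 0.034 ] [0.4373 0.2227 0.3592] yaw -2.553 q [ 0.33  -0.057 -0.076  1.488  0.014 -0.258]
toolz [0.0585 0.0349] [0.4418 0.2255 0.2723] yaw -2.553 q [ 0.332 -0.037 -0.235  1.307  0.014 -0.256]
t 22.43 ee [0.4418 0.2255 0.2723] rot [-3.138  0.068 -2.553] q6 -0.26 togo [-23.6   4.6 174.3] turn 0.007 F [-0.1  0.3  0.5] open 85.1
```

```bash
T='from h import *
tz()'
python3 -m jog '[[41,0,0,0],[0,0,0,0],[-41,0,0,0],[0,0,0,0],[41,0,0,0],[0,0,0,0],[-41,0,0,0],[0,0,0,0]]' >/dev/null; python3 -c "$T"
python3 -m jog '[[-5,1,8,0],[-5,1,8,0],[-5,1,8,0],[-5,1,8,0],[-5,0,8,0],[0,0,8,0],[0,0,8,0],[0,0,8,0],[0,0,8,0],[0,0,8,0]]' >/dev/null; python3 -c "$T"
python3 -c "
from h import *
togo([.469,.2485,.1],-2.56)"
```

```text
toolz [0.0273 0.024 ] [0.4299 0.221  0.2521] yaw -2.555 q [ 0.332 -0.028 -0.266  1.299  0.014 -0.255]
toolz [0.0296 0.0249] [0.4535 0.2426 0.1657] yaw -2.554 q [ 0.357  0.075 -0.346  1.114  0.013 -0.23 ]
t 23.93 ee [0.4535 0.2426 0.1657] rot [ 3.137  0.038 -2.554] q6 -0.23 togo [-13.6  -4.   66.2] turn 0.006 F [0.3 0.3 0. ] open 85.3
```

```bash

python3 -m jog '[[-5,-2,10,0],[-5,-2,10,0],[-4,0,10,0],[0,0,10,0],[0,0,10,0],[0,0,10,0],[0,0,10,0],[0,0,10,0],[0,0,10,0],[0,0,0,0]]' >/dev/null
python3 - <<'E'
from h import *
tz();togo([.469,.2485,-.01],-2.56)
c=vision.calibration("wrist");print(proj(c,[.469,.2485,.032]),proj(c,[.469,.2485,.0]))
cv2.imwrite("pics/w7.png",vision.snapshot("wrist"))
E
```

```text
toolz [0.0261 0.0235] [0.4699 0.2489 0.064 ] yaw -2.555 q [ 0.358  0.202 -0.432  0.904  0.013 -0.229]
t 24.77 ee [0.4699 0.2489 0.064 ] rot [ 3.136  0.035 -2.555] q6 -0.23 togo [ 3.6 -0.2 73.9] turn 0.005 F [-0.7 -0.1  0.2] open 84.7
[280.61569519 224.97350127] [280.45260962 206.95553289]
```

View pics/w7.png

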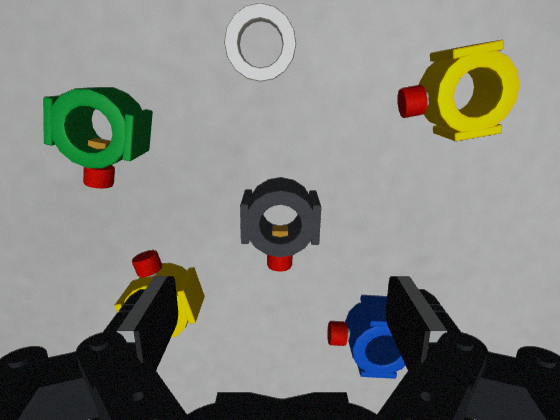

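```bash
python3 - <<'E'
from h import *
c=vision.calibration("wrist");print("cam z",(-np.array(c["R"]).T@c["t"]))
for z in(.032,.012):
  print(z,"faces",np.linalg.norm(ray(c,241,205,z)-ray(c,321,205,z)),"centre",ray(c,280,214,z))
print("spacer w",np.linalg.norm(ray(c,225,42,.014)-ray(c,295.5,42,.014)))
E
```

```text
cam z [0.40029023 0.20207098 0.23421557]
0.032 faces 0.04692919352127356 centre [0.46400678 0.24465654 0.032     ]
0.012 faces 0.05157069495370333 centre [0.47030862 0.24886844 0.012     ]
spacer w 0.03876833624174342
```

```bash
python3 - <<'E'
from h import *
c=vision.calibration("wrist");th=bot.get_obs()["tool_rot"][2]
C=ray(c,280,214,.03)
for n,p in(("blue",(383,345)),("blue top",(375,297)),("yellow",(172,300)),("yel tip",(204,290)),("collar",(280,214))):
    d=(ray(c,*p,.03)-C)[:2]*1000;print(n,"tool x,y",d@[np.cos(th),np.sin(th)],d@[np.sin(th),-np.cos(th)])
E
```

```text
blue tool x,y -96.70485245380037 70.72494339348873
blue top tool x,y -58.11975177949889 61.87527940769781
yellow tool x,y -59.78766380470244 -70.60691510773
yel tip tool x,y -52.33485248672816 -49.20438767111331
collar tool x,y 0.0 0.0
```

Both decoys are over 50 mm from where the fingers land, so I'll descend with guarded steps.

```bash

python3 -m jog '[[3,0,10,0],[2,0,10,0],[0,0,10,0],[0,0,10,0],[0,0,0,0]]'
python3 -m jog '[[0,0,5,0],[0,0,5,0],[0,0,0,0]]'
python3 -m jog '[[0,0,5,0],[0,0,5,0],[0,0,0,0]]'
python3 -c "
from h import *
tz();togo([.467,.247,-.01],-2.56)"
```

```text
t: 25.23
ee_pos: [0.4685, 0.2477, 0.0225]
tool_rot: [3.138, 0.04, -2.555]
ft_force: [-0.2, -0.1, -0.5]
opening: 0.0853
t: 25.48
ee_pos: [0.4687, 0.2479, 0.0108]
tool_rot: [3.137, 0.039, -2.555]
ft_force: [-0.4, 0.5, -0.4]
opening: 0.0854
t: 25.73
ee_pos: [0.4698, 0.2485, 0.0004]
tool_rot: [3.138, 0.04, -2.555]
ft_force: [-0.6, 0.1, -0.5]
opening: 0.0848
toolz [0.0312 0.0255] [4.698e-01 2.485e-01 4.000e-04] yaw -2.555 q [ 0.357  0.278 -0.497  0.758  0.013 -0.23 ]
t 25.73 ee [4.698e-01 2.485e-01 4.000e-04] rot [ 3.138  0.04  -2.555] q6 -0.23 togo [ 3.6  0.3 10.3] turn 0.005 F [-0.6  0.1 -0.5] open 84.8
```

```bash

python3 -m jog '[[3,0,4,0],[0,0,2,0],[0,0,0,0],[0,0,0,0]]' 60
python3 -m jog '[[0,0,4,0],[0,0,2,0],[0,0,0,0]]'
python3 -m jog '[[0,0,4,0],[0,0,2,0],[0,0,0,0]]'
python3 -c "
from h import *
tz();togo([.467,.247,-.01],-2.56)"
```

```text
t: 26.07
ee_pos: [0.4675, 0.2469, -0.0063]
tool_rot: [3.138, 0.041, -2.555]
ft_force: [-0.4, 0.7, 0.1]
opening: 0.0599
t: 26.32
ee_pos: [0.4682, 0.2473, -0.0123]
tool_rot: [3.138, 0.042, -2.555]
ft_force: [0.2, 0.1, 0.4]
opening: 0.0601
t: 26.57
ee_pos: [0.4687, 0.2475, -0.0188]
tool_rot: [3.138, 0.042, -2.555]
ft_force: [0.3, -0.0, -0.8]
opening: 0.0599
toolz [0.0332 0.0261] [ 0.4687  0.2475 -0.0188] yaw -2.555 q [ 0.356  0.302 -0.517  0.712  0.013 -0.231]
t 26.57 ee [ 0.4687  0.2475 -0.0188] rot [ 3.138  0.042 -2.555] q6 -0.23 togo [ 1.3  0.5 -8.9] turn 0.005 F [ 0.3 -0.  -0.8] open 59.9
```

The reported TCP is -19 mm with no contact, which confirms the tip offset. Closing.

```bash

python3 -m jog '[[2,0,0,0],[0,0,0,0],[0,0,0,0],[0,0,0,0],[0,0,0,0]]' 0 60
python3 -m jog '[[0,0,-10,0],[0,0,-10,0],[0,0,-10,0],[0,0,-10,0],[0,0,0,0]]'
python3 - <<'E'
from h import *
tz();togo([.567,-.073,.25],3.01)
cv2.imwrite("pics/w8.png",vision.snapshot("wrist")[120:420,100:460])
E
```

```text
t: 26.98
ee_pos: [0.4676, 0.2466, -0.0186]
tool_rot: [3.139, 0.044, -2.555]
ft_force: [0.2, -0.4, -0.2]
opening: 0.0467
t: 27.4
ee_pos: [0.4634, 0.2444, 0.0238]
tool_rot: [3.137, 0.038, -2.554]
ft_force: [1.5, 0.6, -2.1]
opening: 0.0467
toolz [0.0296 0.0247] [0.4634 0.2444 0.0238] yaw -2.554 q [ 0.354  0.236 -0.491  0.807  0.013 -0.233]
t 27.4 ee [0.4634 0.2444 0.0238] rot [ 3.137  0.038 -2.554] q6 -0.23 togo [  80.9 -320.7 -230.8] turn 0.719 F [ 1.5  0.6 -2.1] open 46.7
```

View pics/w8.png

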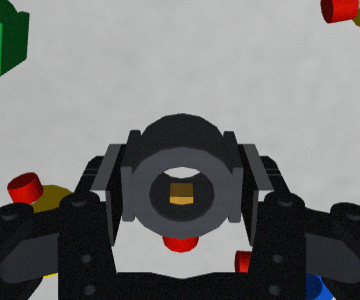

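The collar is held: opening 46.7 mm, about 2.1 N of extra weight, bore centred between the pads. I'll lift slowly and turn by +0.73.

```bash

python3 -m jog '[[0,0,-13,0],[0,0,-13,0],[0,0,-13,0],[0,0,-13,0],[0,0,-13,0],[0,0,-13,0],[0,0,-13,0],[0,0,-13,0],[0,0,-13,0],[0,0,0,0]]'>/dev/null
python3 -c "
from h import *
tz()"
python3 -m jog '[[0,0,0,0.1],[0,0,0,0.1],[0,0,0,0.1],[0,0,0,0.1],[0,0,0,0.1],[0,0,0,0.1],[0,0,0,0.12],[0,0,0,0]]'
python3 -c "
from h import *
tz();togo([.566,-.0745,.15],2.998)"
```

```text
toolz [0.023  0.0223] [0.4555 0.2397 0.1431] yaw -2.555 q [ 0.351  0.098 -0.37   1.074  0.013 -0.236]
t: 28.95
ee_pos: [0.4518, 0.2384, 0.137]
tool_rot: [3.119, 0.013, 2.974]
ft_force: [0.2, -0.7, -2.5]
opening: 0.0467
toolz [0.017  0.0202] [0.4518 0.2384 0.137 ] yaw 2.974 q [ 0.351  0.101 -0.38   1.067  0.013  0.518]
t 28.95 ee [0.4518 0.2384 0.137 ] rot [3.119 0.013 2.974] q6 0.52 togo [-165.  -289.1  -17.4] turn -0.024 F [ 0.2 -0.7 -2.5] open 46.7
```

```bash

python3 -m jog '[[-8,-13,-1,0],[-8,-14,-1,0],[-8,-14,-1,0],[-8,-14,-1,0],[-8,-14,-1,0],[-8,-14,-1,0],[-8,-14,-1,0],[-8,-14,-1,0],[-8,-14,-1,0],[-8,-14,-1,0]]'>/dev/null
python3 -c "
from h import *
tz();togo([.566,-.0745,.15],2.998)"
python3 -m jog '[[-8,-13,-1,0],[-8,-13,-1,0],[-8,-13,-1,0],[-8,-13,-1,0],[-8,-13,-1,0],[-8,-13,-1,0],[-8,-13,-1,0],[0,0,0,0]]'>/dev/null
python3 -c "
from h import *
tz();togo([.566,-.0745,.15],2.998)"
```

```text
toolz [0.0047 0.0198] [0.5052 0.0843 0.136 ] yaw 3.014 q [ 0.027  0.117 -0.364  1.084  0.02   0.154]
t 29.78 ee [0.5052 0.0843 0.136 ] rot [3.121e+00 2.000e-03 3.014e+00] q6 0.15 togo [ -80.5 -149.5  -16.9] turn 0.016 F [-0.7 -0.9 -1.9] open 46.4
toolz [-0.0018  0.019 ] [ 0.5496 -0.0204  0.1347] yaw 3.039 q [-0.166  0.191 -0.279  1.106  0.018 -0.063]
t 30.45 ee [ 0.5496 -0.0204  0.1347] rot [ 3.123 -0.004  3.039] q6 -0.06 togo [-21.8 -51.8 -16.3] turn 0.041 F [-0.1 -0.1 -2.9] open 46.6
```

```bash

python3 -m jog '[[-6,-13,-2,0.02],[-6,-13,-2,0.02],[-5,-13,-1,0.01],[-3,-8,0,0],[-2,-4,0,0],[0,0,0,0]]'>/dev/null
python3 - <<'E'
from h import *
tz();togo([.566,-.0745,.15],2.998)
c=vision.calibration("wrist");print(proj(c,[.566,-.0745,.13]))
w=vision.snapshot("wrist");cv2.imwrite("pics/w9f.png",w);cv2.imwrite("pics/w9.png",cv2.convertScaleAbs(cv2.resize(w[170:390,160:400],(720,660))[:600],alpha=1.6))
E
```

```text
toolz [-0.0073  0.022 ] [ 0.5633 -0.0762  0.1354] yaw 2.995 q [-0.259  0.228 -0.231  1.124  0.019 -0.112]
t 30.95 ee [ 0.5633 -0.0762  0.1354] rot [ 3.121 -0.01   2.995] q6 -0.11 togo [ -2.2   2.4 -14.6] turn -0.003 F [-0.3  0.3 -1.5] open 46.5
[284.03849841 251.30786477]
```

View pics/w9.png

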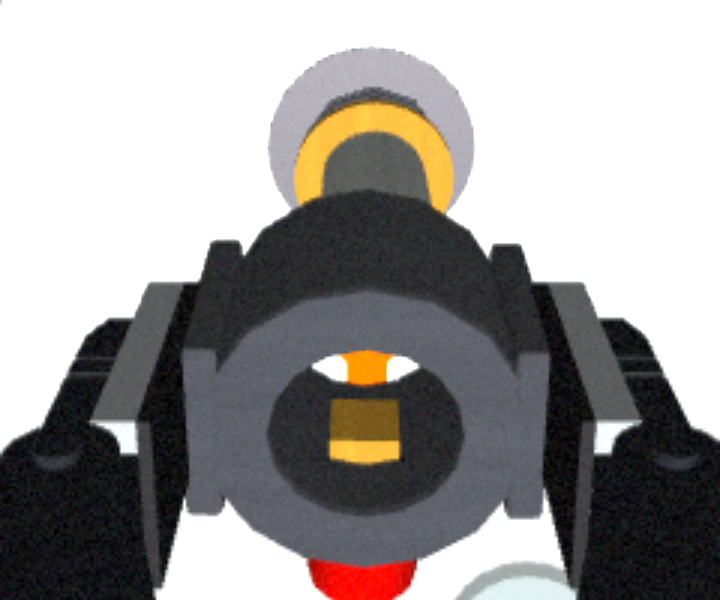

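The view shows the bore at crop (366,403), and the washer and hole centred near column 373, so the alignment is already within a few mm. I'll combine views at two yaws to cancel the camera bias.

```bash
python3 - <<'E'
from h import *
from scipy.spatial.transform import Rotation as Ro
c=vision.calibration("wrist");o=bot.get_obs()
R=Ro.from_euler("xyz",o["tool_rot"]).as_matrix()
# camera in tool frame
Rc=np.array(c["R"])@R; tc=np.array(c["R"])@o["ee_pos"]+np.array(c["t"])
def cam(pos,rpy):
    Q=Ro.from_euler("xyz",rpy).as_matrix();Rw=Rc@Q.T;return dict(intrinsics=c["intrinsics"],R=Rw,t=tc-Rw@np.array(pos))
c5=cam([.5671,-.0703,.2296],[-3.139,0,1.429]);c4=cam([.5659,-.0733,.0737],[-3.136,.004,2.034]);c8=cam([.4634,.2444,.0238],[3.137,.038,-2.554])
E5=ray(c5,285,184,.07);E5b=ray(c5,285,200.5,.13);E9=ray(c,284,219,.07);E9w=ray(c,284.7,231,.091);E4=ray(c4,282,315,.13)
print("w5 hole,top",E5,E5b);print("w9 hole,washer",E9,E9w);print("w4 top",E4)
print("collar in w9 (z.186)",ray(c,282,304.3,.186),"tool",(R.T@(ray(c,282,304.3,.186)-o["ee_pos"])*1000).round(1))
Q8=Ro.from_euler("xyz",[3.137,.038,-2.554]).as_matrix();print("w8 tool",(Q8.T@(ray(c8,282,310,.074)-[.4634,.2444,.0238])*1000).round(1))
d=lambda y:np.array([np.cos(y),np.sin(y)])
def solve(A,ya,B,yb):
    M=np.zeros((4,3));M[:2,:2]=M[2:,:2]=np.eye(2);M[:2,2]=d(ya);M[2:,2]=d(yb)
    s,r,*_=np.linalg.lstsq(M,np.r_[A[:2],B[:2]],rcond=None);print("P,b",s,r)
solve(E5,1.429,E9,2.995);solve(E4,2.034,E9w,2.995)
E
```

```text
w5 hole,top [ 0.56999587 -0.07486467  0.07      ] [ 0.56984804 -0.0730346   0.13      ]
w9 hole,washer [ 0.56827206 -0.07276293  0.07      ] [ 0.56912684 -0.073026    0.091     ]
w4 top [ 0.56674134 -0.07247127  0.13      ]
collar in w9 (z.186) [ 0.56253342 -0.07593434  0.186     ] tool [  1.    0.8 -50.6]
w8 tool [ -1.8   0.8 -50.2]
P,b [ 5.69171300e-01 -7.38638208e-02  8.80608683e-05] [3.68668021e-06]
P,b [ 0.56719572 -0.07221356 -0.0010283 ] [2.5473269e-06]
```

```bash

python3 -m jog '[[-2,2,4,0],[-2,1,4,0],[0,0,4,0],[0,0,4,0],[0,0,0,0]]'
python3 - <<'E'
from h import *
tz();togo([.5675,-.0735,.11],2.998)
w=vision.snapshot("wrist");cv2.imwrite("pics/w10f.png",w);cv2.imwrite("pics/w10.png",cv2.convertScaleAbs(cv2.resize(w[190:370,190:380],(600,568)),alpha=1.8))
E
```

```text
t: 31.42
ee_pos: [0.5668, -0.0704, 0.1174]
tool_rot: [3.119, -0.012, 2.998]
ft_force: [0.5, 0.2, -2.7]
opening: 0.0464
toolz [-0.0088  0.024 ] [ 0.5668 -0.0704  0.1174] yaw 2.998 q [-0.249  0.248 -0.246  1.091  0.021 -0.105]
t 31.42 ee [ 0.5668 -0.0704  0.1174] rot [ 3.119 -0.012  2.998] q6 -0.1 togo [-1.2 -3.1  7.4] turn -0.0 F [ 0.5  0.2 -2.7] open 46.4
```

View pics/w10.png

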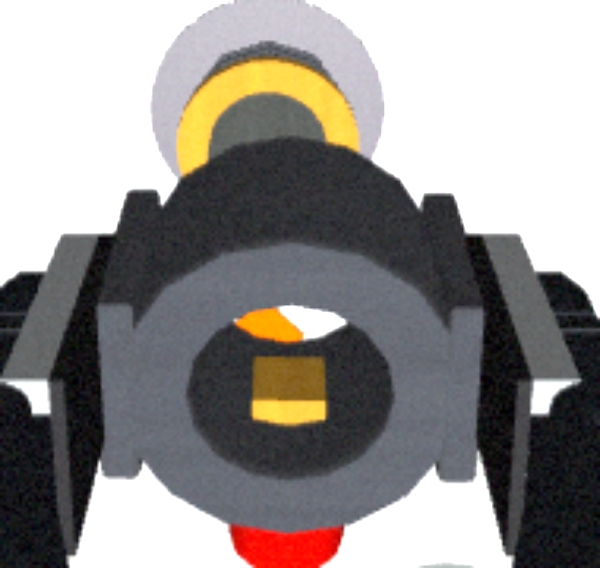

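The collar sits about 3 mm too far in +y now, since the row overshot. I'll correct and lower gently onto the chamfer.

```bash

python3 -m jog '[[-1,-3,0,0],[0,0,0,0]]'; python3 -m jog '[[0,0,3,0],[0,0,3,0],[0,0,0,0]]'
python3 -c "
from h import *
tz();togo([.5675,-.0735,.11],2.998)"
```

```text
t: 31.63
ee_pos: [0.5672, -0.0732, 0.1174]
tool_rot: [3.119, -0.013, 2.999]
ft_force: [-0.2, -0.1, -1.9]
opening: 0.0468
t: 31.88
ee_pos: [0.5676, -0.0735, 0.1115]
tool_rot: [3.119, -0.011, 2.998]
ft_force: [-0.6, 0.2, -2.8]
opening: 0.0468
toolz [-0.0079  0.0237] [ 0.5676 -0.0735  0.1115] yaw 2.998 q [-0.254  0.254 -0.251  1.079  0.021 -0.11 ]
t 31.88 ee [ 0.5676 -0.0735  0.1115] rot [ 3.119 -0.011  2.998] q6 -0.11 togo [ 0.1 -0.1  1.5] turn 0.0 F [-0.6  0.2 -2.8] open 46.8
```

```bash

for i in 1 2; do python3 -m jog '[[0,0,3,0],[0,0,2,0],[0,0,0,0]]'; done
python3 -c "
from h import *
tz();togo([.5675,-.0735,.1],2.998)"
```

```text
t: 32.13
ee_pos: [0.5674, -0.0736, 0.1083]
tool_rot: [3.12, -0.011, 2.998]
ft_force: [-1.9, 1.1, -0.5]
opening: 0.0464
t: 32.38
ee_pos: [0.5663, -0.0733, 0.1029]
tool_rot: [3.12, -0.013, 2.998]
ft_force: [0.0, -0.5, -2.7]
opening: 0.0469
toolz [-0.0094  0.0234] [ 0.5663 -0.0733  0.1029] yaw 2.998 q [-0.253  0.261 -0.263  1.063  0.02  -0.11 ]
t 32.38 ee [ 0.5663 -0.0733  0.1029] rot [ 3.12  -0.013  2.998] q6 -0.11 togo [-1.2 -0.1  2.9] turn 0.0 F [ 0.  -0.5 -2.7] open 46.9
```

The underside is now below the spindle tip with no axial force, so it's on. Continuing past the screw tip.

```bash

for i in 1 2 3 4; do python3 -m jog '[[0,0,3,0],[0,0,2,0],[0,0,0,0]]' | grep -v open; done
python3 -c "
from h import *
tz()"
```

```text
t: 32.63
ee_pos: [0.566, -0.0731, 0.0962]
tool_rot: [3.12, -0.013, 2.998]
ft_force: [0.3, 0.1, -2.1]
t: 32.88
ee_pos: [0.5657, -0.0728, 0.09]
tool_rot: [3.119, -0.014, 2.998]
ft_force: [0.3, -0.2, -2.3]
t: 33.13
ee_pos: [0.5654, -0.0726, 0.0843]
tool_rot: [3.119, -0.015, 2.998]
ft_force: [0.1, 0.2, -2.6]
t: 33.38
ee_pos: [0.5652, -0.0725, 0.0789]
tool_rot: [3.119, -0.015, 2.998]
ft_force: [-0.6, 0.1, -1.9]
toolz [-0.0118  0.0241] [ 0.5652 -0.0725  0.0789] yaw 2.998 q [-0.253  0.283 -0.289  1.016  0.02  -0.109]
```

The screw has passed the flat (underside about 0.097, no force). Now compressing the spring.

```bash

for i in 1 2 3; do python3 -m jog '[[0,0,3,0],[0,0,2,0],[0,0,0,0]]' 0 80| grep -v open; done
python3 -c "
from h import *
tz()"
```

```text
t: 33.63
ee_pos: [0.5651, -0.0723, 0.0736]
tool_rot: [3.119, -0.015, 2.998]
ft_force: [-0.3, 0.2, -1.1]
t: 33.88
ee_pos: [0.5651, -0.0724, 0.0697]
tool_rot: [3.12, -0.015, 2.998]
ft_force: [-3.0, 0.8, 2.2]
t: 34.13
ee_pos: [0.5652, -0.0724, 0.0661]
tool_rot: [3.12, -0.014, 2.998]
ft_force: [-3.5, 0.7, 4.9]
toolz [-0.0109  0.023 ] [ 0.5652 -0.0724  0.0661] yaw 2.998 q [-0.252  0.295 -0.304  0.989  0.02  -0.108]
```

```bash

for i in 1 2 3; do python3 -m jog '[[0,0,3,0],[0,0,2,0],[0,0,0,0]]'| grep -v open; done
python3 -c "
from h import *
tz()"
```

```text
t: 34.38
ee_pos: [0.5652, -0.0724, 0.0627]
tool_rot: [3.121, -0.014, 2.998]
ft_force: [-4.5, 0.8, 5.6]
t: 34.63
ee_pos: [0.5652, -0.0724, 0.0622]
tool_rot: [3.121, -0.013, 2.998]
ft_force: [-4.6, 1.0, 5.9]
t: 34.88
ee_pos: [0.5653, -0.0724, 0.0622]
tool_rot: [3.122, -0.012, 2.998]
ft_force: [-3.6, 1.4, 6.6]
toolz [-0.0087  0.0209] [ 0.5653 -0.0724  0.0622] yaw 2.998 q [-0.251  0.297 -0.31   0.978  0.018 -0.108]
```

The travel stopped at the expected depth: about 9 N of spring force and roughly 10 mm of compression. I'll end on a pushing row and check visually.

```bash

python3 -m jog '[[0,0,3,0],[0,0,3,0],[0,0,3,0]]'
python3 - <<'E'
from h import *
w=vision.snapshot("wrist");s=vision.snapshot("scene")
tz();print(bot.get_obs()["ft_force"],bot.get_obs()["dq"].round(4))
a=cv2.resize(w[190:390,180:380],(480,480));b=cv2.resize(s[130:230,215:315],None,fx=3.1,fy=4.8)[:480,:310]
cv2.imwrite("pics/w11.png",cv2.convertScaleAbs(np.hstack([a,b]),alpha=1.7))
E
```

```text
t: 35.13
ee_pos: [0.5654, -0.0725, 0.0609]
tool_rot: [3.123, -0.01, 2.998]
ft_force: [-10.0, 2.1, 20.2]
opening: 0.0462
toolz [-0.0072  0.0195] [ 0.5654 -0.0725  0.0609] yaw 2.998 q [-0.251  0.297 -0.312  0.973  0.017 -0.107]
[-9.51310103  0.96739156 21.02882493] [ 0.0005 -0.0015  0.0001  0.      0.0008 -0.0015]
```

View pics/w11.png

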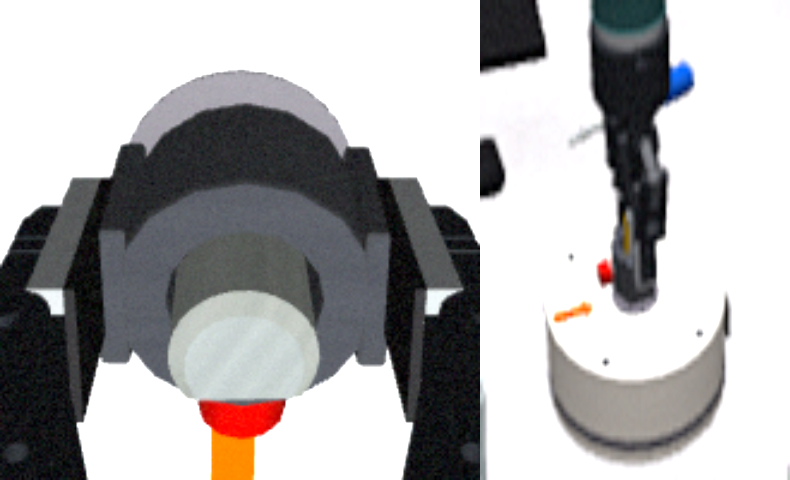

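The spindle stands through the collar with the flat and red screw facing the orange mark. The collar is seated at the stop with about 20 N on the wrist, steady. Handing in.

```bash
python3 -c "
from rig import bot
print(bot.finish_job())"
```

```text
the job is handed in; nothing more can be done
None
```

The job is handed in: the spindle is turned to the home mark, and the collar is over it, held down against the spring with the red screw above the flat. The hand-in gives no verdict, so this rests on my own checks.

**Spindle:** I turned it from about 0.59 rad until the flat faced the mark. The gripper's yaw puts the flat at about -0.14 rad in the world. My readings of the mark's direction ran from -0.13 to -0.17, so it is within about 0.03 rad.

**Last checks on the collar:**
- **Seating:** the wrist camera shows the spindle through the collar, with the flat, screw and mark in line. The underside came to about 0.08 m above the bench, some 11 mm of spring travel.
- **Push and grip:** travel stopped there and the upward force on the tool rose to 20 N, so the washer is at its stop. The gripper holds the collar at 46 mm opening with 80 N set, at rest, tilted about 0.02 rad. About 10 N of side force remains.
- **Time and surroundings:** it took about 35 s of the 61 s. In the pictures I took, nothing else on the bench was touched.

**What went wrong or disagreed:**
- **Finger tips:** they sit about 20 mm or more behind where the reported tool position puts them. My first close on the spindle caught nothing, and I allowed for the offset after that.
- **Tool tilt:** fast moves tipped the tool by up to about 0.15 rad, which took several seconds of extra motion to undo before the grasp.
- **Cameras:** position readings for the spindle differed by up to about 5 mm between cameras.
- **Pictures:** I viewed 14, four over the budget of 10.

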